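# Clamp a round bar in the V-blocks with a T-handle hex key

### The job

Set the aluminium bar up for marking out: lower it into the pair of V-blocks so that it beds down in both V's with about the same overhang at each end, without dropping it. Then take the T-handle hex key from the tool block, push its hexagon fully home in the socket of the clamp screw before you turn it, and turn it clockwise to its stop, so that the clamp arm swings over the bar and is tight on it. Let go with the key left standing fully home in the screw, the bar still bedded in both V's, and leave the other things on the bench where they are.

Things in the scene. Friction and masses are not known exactly. Their poses are not given: they have to be found in the camera images.
- bar_mid (a point): Centre of the plain round aluminium bar, 38 mm diameter, 170 mm long, about 0.5 kg. x axis along the bar; the other two turn as it rolls. At first it lies level in a wooden cradle, centre 36 mm above the bench.
- cradle: Fixed wooden cradle that carries the bar; origin on the bench under its centre, x along the bar. Base board 8 mm thick, 64 mm wide; two notched saddles, 34 mm high, 60 mm wide, under the bar near its ends; between them 105 mm of length is free for fingers.
- vee_seat (a point): Where the bar's centre must come: on the axis of the V's, half-way between the two V-blocks, 58 mm above the bench. y axis along the V's (the bar lies along it, either way round), z up.
- fixture: Fixed plate, 200 x 220 x 12 mm, with a pair of steel V-blocks (90 degrees); origin on the bench under vee_seat, same axes. Blocks 80 mm wide (x), 35 mm thick (y), tops 57 mm above the bench; the gap between them (y from -42 to +42 mm) is free down to the plate. The clamp post stands at x = +72, y = -59.5 mm.
- swing_clamp: Swing (hook) clamp on its post; origin on the screw's vertical axis, 66 mm above the bench; x along the arm, z up; carries the screw. Turning the screw clockwise first carries the arm round (66 degrees) to its stop over the bar, 72 mm from the axis to the brass pad under its end, then draws it down on the bar, above one V-block. Highest point: screw head, 114 mm.
- clamp_arm (a joint): Swing of the arm about the screw's axis, rad, growing clockwise from above. 0: open, arm beyond the bar's end, so that the bar can be lowered past it. Starts at 0 to 0.05; 1.10: stop, arm square across the bar, its pad 0.7 mm above it. Swings with the screw (0.05 Nm) and stays where left.
- clamp_screw (a joint): Turn of the screw in the arm, rad, clockwise from above; 0 at the start and until the arm has reached its stop; then, with the key turned on (about 0.25 Nm), arm and screw sink by 7 mm per rad; the pad meets the bar at 0.1 and the screw comes to a dead stop, tight, at 0.30. Stays where left. So the whole turn of the key is about 1.4 rad (80 degrees) plus the play in the socket.
- socket (a point): Hexagon socket in the clamp screw's head (29 mm across): point on its axis at the mouth, 114 mm above the bench when open. z up; turns with the screw. 12 mm deep below this point, 15 mm across flats, 2 mm countersink. Two flats face +x and -x of this point, so the key enters at six angles 60 degrees apart, with about 8 degrees of play either way.
- key_handle (a point): Centre of the red plastic crossbar (100 mm along x, 18 mm thick in y, 26 mm high) of the T-handle hex key, 0.19 kg. Its steel hexagon shank, 14 mm across flats, two flats facing +x and -x, hangs below: the tip is 123 mm below this point. z up along the key. It stands upright in the tool block, this point 139 mm above the bench.
- key_tip (a point): Centre of the flat lower end of the hex key's shank; axes as key_handle. The last 1.5 mm is stepped in to 11.5 mm across flats.
- tool_block: Fixed wooden tool block, 120 x 90 mm, 60 mm high; origin on the bench under its centre, where the key stands in a round hole with 44 mm of its shank inside. The small tools in its two edges end below 103 mm.
- blue_bottle: Bystander: blue plastic bottle of marking-out fluid, 46 mm diameter, 105 mm high; origin under its centre.
- faceplate: Bystander: steel lathe faceplate lying boss up, 124 mm diameter, 40 mm high; origin under its centre.
- screwdriver: Bystander: screwdriver with an orange handle lying on the bench; origin near its middle.
- bench_brush: Bystander: wooden bench brush lying on the bench; origin near its middle.
- mallet: Bystander: hammer with a wooden handle lying on the bench; origin near its middle.
- mug: Bystander: blue mug, 80 mm diameter, 92 mm high; origin under its centre.
Things that resemble listed ones, but are neither listed nor needed, are in the scene too. Of the things like the part that bears key_handle, leave any that is yellow; of the rest the smaller one is meant.

How it is judged:
By the outcome, as a careful person would: the job done as asked, in the order asked, and still so for the second after the job is handed in, with the robot touching nothing.
It also fails if it takes over 67 s, if anything falls off the work surface, if the arm or the gripper's body presses on something with over 40 N, if the wrist force passes 120 N, or if a joint passes its speed limit or range.

### The arm

A 6-joint arm with a two-finger parallel gripper is mounted at the origin on the work surface. World frame = base frame: x ahead of the robot, y to its left, z up, the work surface at z = 0. Lengths are in m, angles in rad, forces in N, time in s.
With the tool pointing down it reaches from about 0.35 to 0.85 m from the base axis. Payload 8.1 kg.
Tool frame: the origin (TCP) lies on the mounting face of the last link; the fingertips stand 186 mm ahead of it and the grasp point (between the pads) lies 167 mm ahead of it; z points along the fingers, y is the line along which they close (so a half turn about z gives the same grasp; the last joint's range is limited). The gripper opens to 93 mm and grips with 3 to 60 N. Pads are 15 mm wide; open, the fingers measure 128 mm over their backs; the gripper's body (75 mm by 188 mm) begins 65 mm behind the grasp point.
Start: joints at [-1.398, 0.13, 1.488, -0, 1.523, -0.085], TCP at [0.153, -0.58, 0.405] pointing down, gripper open.
Joint ranges: [-2.96, 2.96], [-0.89, 2.26], [0.02, 2.5], [-1.34, 4.48], [0, 2.73], [-2.66, 2.66]. Speed limits (rad/s): [2.39, 2.39, 2.79, 3.14, 3.14, 3.14].

### API

Orientations are given as a rotation vector (axis times angle).
In Python, from plant import read_state, read_camera, camera_params, close_job gives the robot as it stands. The module is installed in compiled form; this text tells all that it offers.
- The arm moves only by the tool servo_tool, never from a script. Its argument "increments" is a list of rows, each an object with "slide": the shift along the tool's x, y, z in mm, a list of three; "dr": the turn, a rotation vector about the tool's x, y, z in rad, a list of three; "jaw": the closure, from 0 (fully open) to 1 (shut). In form: [{"slide": [x, y, z], "dr": [ax, ay, az], "jaw": jaw}, ...]. A call has 1 to 20 rows; each row is the pose to reach, as a shift and turn from the pose commanded when the call began, along the tool's axes at that moment; what a row does not reach only later rows make up. A row lasts 1/10 s, in which the tool goes at most 50 mm and 8.59 degrees, less where a joint would pass 70% of its speed; a pose out of reach is approached as far as the arm can. A call with a gripper value outside its range is refused whole. The fingers move at their own pace and stop on an object; "force" is the grip in N (left out, the last holds). Time passes only in rows, so rows that repeat a pose let the fingers close. It gives the time, the measured TCP pose, the force, the opening and the grip force at its end, in the units of the state.
- read_state(): the state, without advancing time (a new reading comes with each control period).
- read_camera(name): name is "side" or "top"; returns (picture, depth): 400x640x3 uint8, red, green, blue; 400x640 float32, m along the optical axis (not along the pixel's ray), 0 where there is no reading.
- camera_params(name): a dict with "fx", "fy", "cx", "cy" (pixels), "rvec" (rotation vector, rad) and "tvec" (3), from world to camera coordinates, as OpenCV has them. Camera axes: x right, y down, z forward; pixel columns grow to the right and rows downward; lengths in m; the calibration is good to about 2 mm. A picture is of the moment at which its call begins. camera_params takes no time and is no camera call.
- close_job(): hands the job in; it is judged then, once.
The state is a dict: "t": time; "q": joint angles; "dq": joint speeds; "joint_torque": joint torques, N m; "tool_pos": TCP position; "orientation": TCP orientation; "force": force on the tool from outside, world axes, zero at the start; "wrist_torque": the same for the moment, N m; "opening": finger opening in m; "gripper_force": force on a finger pad.
Only numpy, scipy, OpenCV 4.12 (cv2) and the standard library are available. Lean on these libraries where they do the work, as an engineer would, in place of code of your own. Each camera call takes 0.05 s, during which the arm holds its last target. There are 200 camera calls.

## Working session

There is one attempt and no reset: what is moved stays moved. The work goes in short steps, Python scripts to look and compute and a tool call to move; the robot and the scene stay as the last step left them, time stands still between calls to the robot, and variables do not carry over. Pictures are saved under pics/ and viewed, at most 10 in all, crops included, and the job is handed in when it is done.

Besides the shell and the picture viewer there is one more tool, called by a JSON object that holds its "op" and its "data", one argument or row to a line. servo_tool: Moves the arm, as the interface text tells. Its arguments: {"type":"object","properties":{"increments":{"type":"array"},"force":{"type":"number"}},"required":["increments"]}

```bash
mkdir -p pics; cat > h.py <<'E'
import numpy as np, cv2
from plant import *
def cam(n):
    p=camera_params(n); R=cv2.Rodrigues(np.array(p['rvec'],float))[0]; return p,R,np.array(p['tvec'],float).ravel()
def grab(n,save=None):
    im,d=read_camera(n)
    np.savez(f'{n}.npz',im=im,d=d)
    if save: cv2.imwrite('pics/'+save,im[:,:,::-1])
    return im,d
def cloud(n,d):
    p,R,t=cam(n); v,u=np.mgrid[:d.shape[0],:d.shape[1]]
    c=np.stack([(u-p['cx'])/p['fx']*d,(v-p['cy'])/p['fy']*d,d],-1)
    w=(c-t)@R; w[d==0]=np.nan; return w
def ray(n,u,v,z):
    p,R,t=cam(n); c=-R.T@t; r=R.T@np.array([(u-p['cx'])/p['fx'],(v-p['cy'])/p['fy'],1]); return c+r*(z-c[2])/r[2]
def proj(n,P):
    p,R,t=cam(n); c=R@np.array(P)+t; return c[0]/c[2]*p['fx']+p['cx'],c[1]/c[2]*p['fy']+p['cy']
E
python3 - <<'E'
from h import *
for n in('top','side'): grab(n,n+'0.png'); p,R,t=cam(n); print(n,p['fx'],-R.T@t,R[2])
s=read_state(); print(s)
E
```

```text
top 432.5562786040373 [ 0.47130189 -0.10086814  1.29949126] [ 0.06614135 -0.00293474 -0.99780595]
side 405.8495858591897 [0.2435221  0.89930073 0.70848356] [ 0.26509861 -0.81795724 -0.51055722]
{'t': 0.1, 'q': array([-1.39839417e+00,  1.31074436e-01,  1.48915508e+00,  1.12217316e-05,
        1.52298983e+00, -8.54004465e-02]), 'dq': array([ 0.00095501, -0.00206592, -0.00184098,  0.00091555, -0.00074599,
        0.00209633]), 'joint_torque': array([ 3.92522179e-05, -5.61341143e+01, -4.93097448e+01,  7.70348101e-02,
        2.90940050e-02, -6.86730118e-05]), 'tool_pos': array([ 0.15296273, -0.57996707,  0.40380719]), 'orientation': array([-3.11391709e+00, -4.03625068e-01,  9.34801041e-05]), 'force': array([ 0.14897326, -0.10226973, -0.01520043]), 'wrist_torque': array([ 0.0200649 , -0.00577208,  0.03066582]), 'gripper_force': 0.0, 'opening': 0.09315615241046332}
```

View pics/top0.png

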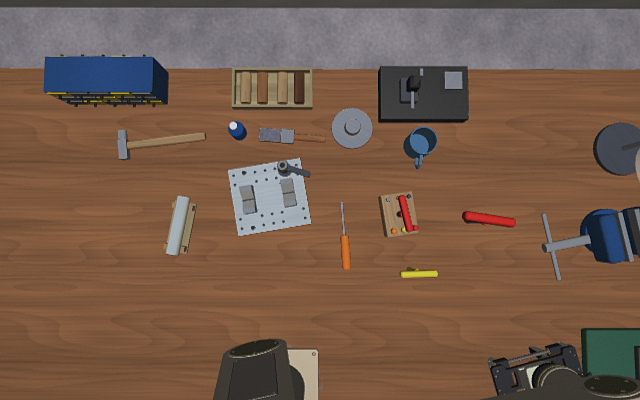

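View pics/side0.png

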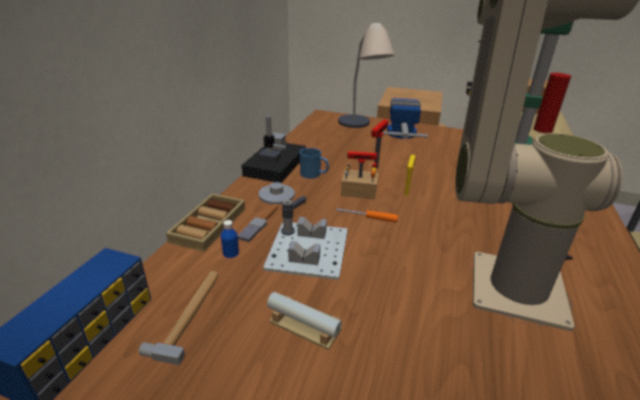

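The top view shows the bar at (177,226) and the fixture at (270,197) with its clamp screw at (284,168). The tool block is at (398,214), with the red key crossbar over it at (406,212). The larger red one is at (488,219) and the yellow at (419,273). The side view shows the same layout, with the key upright in the block and the arm swung clear of the V's.

```bash
python3 - <<'E'
from h import *
for n in('top','side'):
    f=np.load(n+'.npz'); im,d=f['im'],f['d']; W=cloud(n,d); hsv=cv2.cvtColor(im,cv2.COLOR_RGB2HSV)
    x,y,z=W[...,0],W[...,1],W[...,2]
    def rect(m,name):
        P=W[m][:,:2]; r=cv2.minAreaRect((P*1000).astype(np.float32)); print(n,name,m.sum(),np.round(r[0],1),np.round(r[1],1),round(r[2],1),'zmed',round(np.median(z[m])*1000,1),'zmax',round(np.percentile(z[m],98)*1000,1), 'pts',np.round(cv2.boxPoints(r)).tolist())
    c=ray('top',177,226,.04); near=np.hypot(x-c[0],y-c[1])<.14
    rect(near&(z>.038)&(z<.075)&(hsv[...,1]<70),'bar')
    c=ray('top',270,197,.02); near=np.hypot(x-c[0],y-c[1])<.16
    rect(near&(z>.006)&(z<.02)&(hsv[...,1]<60),'plate')
    c2=ray('top',270,197,.05); nr=np.hypot(x-c2[0],y-c2[1])<.075
    m=(nr&(z>.035)&(z<.064)).astype(np.uint8)
    k,l,st,ce=cv2.connectedComponentsWithStats(m)
    for i in range(1,k):
        if st[i,4]>60: rect(l==i,'vblk')
    rect(near&(z>.1)&(z<.125),'screwtop')
    rect(near&(z>.068)&(z<.1),'arm')
    red=(((hsv[...,0]<8)|(hsv[...,0]>172))&(hsv[...,1]>150))
    c=ray('top',404,212,.14); near=np.hypot(x-c[0],y-c[1])<.08
    rect(near&red&(z>.11),'key'); rect(near&red&(z>.145),'keytop')
    c=ray('top',398,214,.06); near=np.hypot(x-c[0],y-c[1])<.1
    rect(near&(z>.05)&(z<.066),'block')
    c=ray('top',488,219,.14); near=np.hypot(x-c[0],y-c[1])<.12
    rect(near&red,'otherred')
f=np.load('top.npz');im=f['im']
cv2.imwrite('pics/c.png',cv2.resize(im[150:250,160:320,::-1],None,fx=5,fy=5,interpolation=2))
E
```

```text
top bar 759 [467.9 297.3] [ 37.4 169.6] 79.2 zmed 51.9 zmax 58.7 pts [[381.0, 295.0], [548.0, 263.0], [555.0, 300.0], [388.0, 332.0]]
top plate 3895 [554.2  37.5] [201.5 220.2] 9.8 zmed 12.3 zmax 17.9 pts [[436.0, 129.0], [474.0, -88.0], [672.0, -54.0], [635.0, 163.0]]
top vblk 303 [562.7 -21.6] [80.  35.3] 9.9 zmed 52.1 zmax 60.9 pts [[520.0, -11.0], [526.0, -46.0], [605.0, -32.0], [599.0, 3.0]]
top vblk 217 [543.6  90.1] [80.6 25.1] 9.5 zmed 49.5 zmax 60.3 pts [[502.0, 96.0], [506.0, 71.0], [585.0, 84.0], [581.0, 109.0]]
top screwtop 126 [623.6 -37.5] [87.6 28.3] 71.5 zmed 110.6 zmax 117.7 pts [[596.0, -75.0], [623.0, -84.0], [651.0, -0.0], [624.0, 8.0]]
top arm 131 [624.7 -40.1] [92.8 26. ] 79.3 zmed 97.2 zmax 99.9 pts [[603.0, -83.0], [629.0, -88.0], [646.0, 3.0], [621.0, 8.0]]
top key 273 [ 500.4 -340.5] [98.5 19.9] 12.9 zmed 151.1 zmax 156.7 pts [[450.0, -342.0], [455.0, -361.0], [551.0, -339.0], [546.0, -320.0]]
top keytop 241 [ 500.3 -341.3] [97.8 18.5] 12.9 zmed 151.6 zmax 156.9 pts [[451.0, -343.0], [455.0, -361.0], [550.0, -339.0], [546.0, -321.0]]
top block 902 [ 500.  -3
[... 939 characters left out ...]
 arm 209 [618.7 -34.1] [96.6 29.9] 66.2 zmed 90.4 zmax 99.7 pts [[586.0, -72.0], [613.0, -84.0], [652.0, 4.0], [624.0, 16.0]]
side key 240 [ 497.6 -335.5] [95.8 18.2] 12.2 zmed 143.9 zmax 154.1 pts [[449.0, -337.0], [453.0, -355.0], [546.0, -334.0], [543.0, -316.0]]
side keytop 113 [ 498.3 -335.4] [94.6 18.2] 12.2 zmed 150.8 zmax 154.5 pts [[450.0, -337.0], [454.0, -354.0], [546.0, -334.0], [543.0, -316.0]]
side block 429 [ 499.2 -340.8] [119.6  98.1] 8.6 zmed 61.0 zmax 64.2 pts [[433.0, -301.0], [447.0, -398.0], [566.0, -380.0], [551.0, -283.0]]
side otherred 198 [ 491.  -564.4] [ 93.7 141.4] 30.8 zmed 174.3 zmax 185.0 pts [[415.0, -528.0], [487.0, -649.0], [567.0, -601.0], [495.0, -480.0]]
```

View pics/c.png

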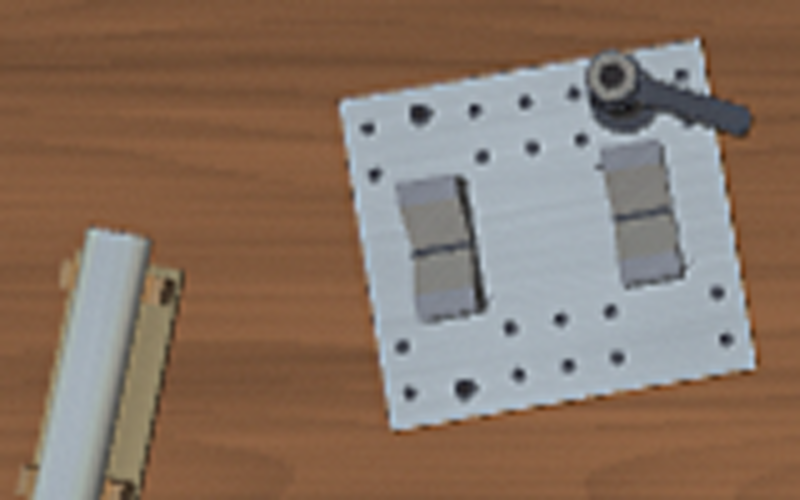

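```bash
cat >> h.py <<'E'
def plan(x,y,z,a):
    "x,y,z: grasp point target in mm, a: tool x heading in deg -> slide, dr from the present measured pose"
    from scipy.spatial.transform import Rotation as Ro
    s=read_state(); R=Ro.from_rotvec(s['orientation']); a=np.deg2rad(a)
    T=Ro.from_matrix(np.array([[np.cos(a),np.sin(a),0],[np.sin(a),-np.cos(a),0],[0,0,-1]]))
    d=np.array([x,y,z+167])-1000*s['tool_pos']
    print('t',round(s['t'],2),'slide',np.round(R.inv().apply(d),1),'dr',np.round((R.inv()*T).as_rotvec(),4),'F',np.round(s['force'],1),'open',round(s['opening']*1000,1),'q6',round(s['q'][5],2))
E
python3 - <<'E'
from h import *
plan(468,300,200,169.1)
# arm direction and socket centre
for n in('top','side'):
    f=np.load(n+'.npz'); im,d=f['im'],f['d']; W=cloud(n,d); z=W[...,2]
    m=(z>.066)&(z<.108)&(np.hypot(W[...,0]-.61,W[...,1]+.06)<.065)
    P=W[m]; print(n,len(P)); far=P[P[:,1]<-.035]
    print(' arm',np.round(cv2.fitLine((far[:,:2]*1000).astype(np.float32),cv2.DIST_L2,0,.01,.01).ravel(),3),far[:,1].min())
    m=(z>.108)&(z<.125)&(np.hypot(W[...,0]-.634,W[...,1]+.009)<.04)
    P=W[m]; print(' head',len(P),np.round(P.mean(0)*1000,1),np.round(cv2.minEnclosingCircle((P[:,:2]*1000).astype(np.float32)),1) if 0 else cv2.minEnclosingCircle((P[:,:2]*1000).astype(np.float32)))
im=np.load('top.npz')['im']; g=im[150:180,265:300].astype(int).sum(2); print(g[8:24,8:28])
print(ray('top',282.2,165,.114), proj('top',(.634,-.009,.114)))
E
```

```text
t 0.1 slide [ 529.  -770.5   38.1] dr [-3.0000e-04 -2.2000e-03 -2.6935e+00] F [ 0.1 -0.1 -0. ] open 93.2 q6 -0.09
top 190
 arm [ 3.22000e-01  9.47000e-01  6.17033e+02 -5.97970e+01] -0.0837821481560366
 head 66 [633.7  -9.2 114. ] ((633.722412109375, -9.262497901916504), 14.438032150268555)
side 167
 arm [ 3.15000e-01  9.49000e-01  6.13091e+02 -5.79060e+01] -0.08085340956703416
 head 63 [632.3  -5.8 113.2] ((630.4605102539062, -6.912581920623779), 16.824539184570312)
[[247 245 256 243 246 249 243 243 238 243 237 236 239 238 239 229 227 229
  272 276]
 [257 258 249 255 254 253 247 245 252 271 245 252 281 281 308 339 328 321
  411 423]
 [250 248 241 242 247 265 257 280 305 332 299 318 365 398 513 556 549 535
  532 525]
 [281 293 335 373 355 304 301 410 405 387 386 391 275 317 510 525 517 513
  512 511]
 [417 434 535 598 546 326 400 373 364 303 305 386 386 269 315 529 525 512
  507 514]
 [545 534 534 527 405 340 393 233 123 119 148 313 400 386 209 436 520 533
  518 517]
 [530 520 531 525 303 387 379 170 139 148 133 167 400 387 194 226 358 514
  531 524]
 [527 527 536 525 295 388 345 114 137 152 138 174 361 389 213 259 201 362
  514 503]
 [531 499 522 530 271 382 400 178 125 131 152 257 408 346 167 216 214 205
  248 271]
 [505 316 427 537 362 314 397 353 196 227 272 365 391 330 136 231 230 222
  213 206]
 [409 149 203 470 367 187 335 404 364 424 408 388 280 173 167 231 226 229
  221 225]
 [386 253 290 493 410 122 182 342 381 368 333 276 178 160 223 238 230 226
  222 221]
 [542 472 484 552 473 117 119 131 182 145 135 107 141 148 152 223 201 207
  213 223]
 [523 524 528 535 545 237 153 126 181 171 135 165  54  93 135 152 129 151
  185 184]
 [528 529 530 542 549 380 206 191 144 103  90 100 111 135 177 213 232 222
  288 305]
 [536 535 535 537 535 425 211 220 232 183 157 172 179 188 209 226 210 264
  488 576]]
[ 0.63348898 -0.01001382  0.114     ] (np.float64(281.83351144766397), np.float64(164.81568900660125))
```

{"op": "servo_tool", "data": {
  "increments": [
    {"slide":[410,-388,0],"dr":[0,0,-1.5],"jaw":0},
    {"slide":[410,-388,0],"dr":[0,0,-1.5],"jaw":0},
    {"slide":[410,-388,0],"dr":[0,0,-1.5],"jaw":0},
    {"slide":[410,-388,0],"dr":[0,0,-1.5],"jaw":0},
    {"slide":[410,-388,0],"dr":[0,0,-1.5],"jaw":0},
    {"slide":[410,-388,0],"dr":[0,0,-1.5],"jaw":0},
    {"slide":[410,-388,0],"dr":[0,0,-1.5],"jaw":0},
    {"slide":[410,-388,0],"dr":[0,0,-1.5],"jaw":0},
    {"slide":[410,-388,0],"dr":[0,0,-1.5],"jaw":0},
    {"slide":[410,-388,0],"dr":[0,0,-1.5],"jaw":0},
    {"slide":[529,-770,38],"dr":[0,0,-2.69],"jaw":0},
    {"slide":[529,-770,38],"dr":[0,0,-2.69],"jaw":0},
    {"slide":[529,-770,38],"dr":[0,0,-2.69],"jaw":0},
    {"slide":[529,-770,38],"dr":[0,0,-2.69],"jaw":0},
    {"slide":[529,-770,38],"dr":[0,0,-2.69],"jaw":0},
    {"slide":[529,-770,38],"dr":[0,0,-2.69],"jaw":0},
    {"slide":[529,-770,38],"dr":[0,0,-2.69],"jaw":0},
    {"slide":[529,-770,38],"dr":[0,0,-2.69],"jaw":0},
    {"slide":[529,-770,38],"dr":[0,0,-2.69],"jaw":0},
    {"slide":[529,-770,38],"dr":[0,0,-2.69],"jaw":0}
  ],
  "force": 40
}}

```text
t: 2.1
tool_pos: [0.4673, 0.3034, 0.3651]
orientation: [-0.297, -3.125, -0.0]
force: [-1.6, -0.5, 0.3]
opening: 0.0929
gripper_force: 0.0
```

```bash
python3 -c "
from h import *
plan(468,300,36,169.1)"
```

```text
t 2.1 slide [ -1.7  -3.3 162.1] dr [ 0.     -0.0022  0.0005] F [-1.6 -0.5  0.3] open 92.9 q6 -0.9
```

{"op": "servo_tool", "data": {
  "increments": [
    {"slide":[0,0,40],"dr":[0,0,0],"jaw":0},
    {"slide":[0,0,90],"dr":[0,0,0],"jaw":0},
    {"slide":[0,0,130],"dr":[0,0,0],"jaw":0},
    {"slide":[0,0,150],"dr":[0,0,0],"jaw":0},
    {"slide":[0,0,162],"dr":[0,0,0],"jaw":0},
    {"slide":[0,0,162],"dr":[0,0,0],"jaw":0},
    {"slide":[0,0,162],"dr":[0,0,0],"jaw":0}
  ]
}}

```text
t: 2.8
tool_pos: [0.4688, 0.2993, 0.2059]
orientation: [0.304, 3.126, 0.001]
force: [1.5, -0.2, 0.3]
opening: 0.0928
gripper_force: 0.0
```

```bash
python3 -c "
from h import *
plan(468,300,36,169.1)
grab('side','s1.png')"
```

```text
t 2.8 slide [1.  0.5 2.9] dr [ 0.0009  0.0012 -0.0039] F [ 1.5 -0.2  0.3] open 92.8 q6 -0.9
```

View pics/s1.png

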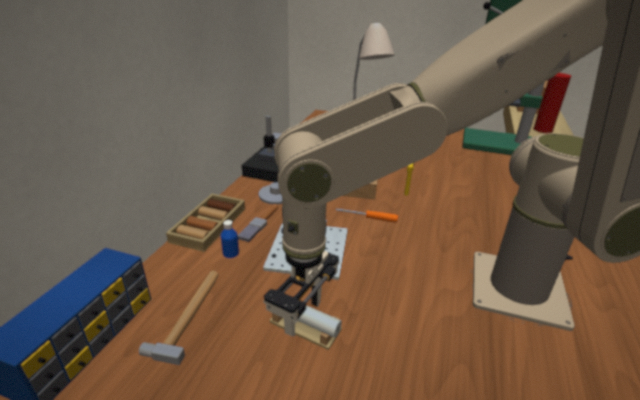

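The side view shows the fingers straddling the bar, near finger at (290,320) and bar end at (338,330). I close the jaws next.

{"op": "servo_tool", "data": {
  "increments": [
    {"slide":[0,0,2],"dr":[0,0,0],"jaw":1},
    {"slide":[0,0,2],"dr":[0,0,0],"jaw":1},
    {"slide":[0,0,2],"dr":[0,0,0],"jaw":1},
    {"slide":[0,0,2],"dr":[0,0,0],"jaw":1},
    {"slide":[0,0,2],"dr":[0,0,0],"jaw":1},
    {"slide":[0,0,2],"dr":[0,0,0],"jaw":1},
    {"slide":[0,0,2],"dr":[0,0,0],"jaw":1},
    {"slide":[0,0,2],"dr":[0,0,0],"jaw":1}
  ],
  "force": 40
}}

```text
t: 3.65
tool_pos: [0.4683, 0.2996, 0.2029]
orientation: [0.304, 3.126, 0.002]
force: [0.9, 4.4, -0.2]
opening: 0.0372
gripper_force: 40.0
```

```bash
python3 -c "
from h import *
print(proj('side',(.48,.36,.03)))
plan(468,300,170,169.1)
print(read_state()['gripper_force'])"
```

```text
(np.float64(287.4192276449494), np.float64(334.52805372239607))
t 3.65 slide [   0.3    0.5 -134.1] dr [ 0.0012  0.0003 -0.0035] F [ 0.9  4.4 -0.2] open 37.2 q6 -0.9
39.981152415275574
```

{"op": "servo_tool", "data": {
  "increments": [
    {"slide":[0,0,-15],"dr":[0,0,0],"jaw":1},
    {"slide":[0,0,-45],"dr":[0,0,0],"jaw":1},
    {"slide":[0,0,-80],"dr":[0,0,0],"jaw":1},
    {"slide":[0,0,-115],"dr":[0,0,0],"jaw":1},
    {"slide":[-8,-14,-134],"dr":[0,0,0.06],"jaw":1},
    {"slide":[-20,-35,-134],"dr":[0,0,0.17],"jaw":1},
    {"slide":[-35,-64,-134],"dr":[0,0,0.31],"jaw":1},
    {"slide":[-52,-94,-134],"dr":[0,0,0.45],"jaw":1},
    {"slide":[-69,-124,-134],"dr":[0,0,0.59],"jaw":1},
    {"slide":[-86,-154,-134],"dr":[0,0,0.73],"jaw":1},
    {"slide":[-103,-184,-134],"dr":[0,0,0.87],"jaw":1},
    {"slide":[-117,-212,-134],"dr":[0,0,1.01],"jaw":1},
    {"slide":[-127,-231,-134],"dr":[0,0,1.14],"jaw":1},
    {"slide":[-133,-241,-134],"dr":[0,0,1.21],"jaw":1},
    {"slide":[-133,-241,-134],"dr":[0,0,1.21],"jaw":1},
    {"slide":[-133,-241,-134],"dr":[0,0,1.21],"jaw":1}
  ]
}}

```text
t: 5.25
tool_pos: [0.552, 0.0373, 0.3367]
orientation: [-2.026, -2.4, 0.001]
force: [-0.2, 0.5, -4.6]
opening: 0.0371
gripper_force: 40.0
```

```bash
python3 - <<'E'
from h import *
plan(553,37.5,58,99.75)
for n in ('top','side'):
    im,d=grab(n,n+'2.png'); W=cloud(n,d); z=W[...,2]; hsv=cv2.cvtColor(im,cv2.COLOR_RGB2HSV)
    c=W[...,:2]-[.553,.0375]; th=np.deg2rad(9.75); lx=c@[np.cos(th),np.sin(th)]; ly=c@[-np.sin(th),np.cos(th)]
    m=(abs(lx)<.03)&(abs(ly)<.12)&(z>.15)&(z<.2)&(abs(ly)>.025)
    for s in(1,-1):
        k=m&(ly*s>0); print(n,s,k.sum(),'lx',np.round(np.percentile(lx[k],[1,50,99])*1000,1),'ly',np.round(np.percentile(ly[k],[0.5,99.5])*1000,1),'z',np.round(np.percentile(z[k],[50,98])*1000,1))
E
```

```text
t 5.25 slide [  0.    1.2 111.7] dr [-0.0009 -0.0004 -0.0015] F [-0.2  0.5 -4.6] open 37.1 q6 -0.19
top 1 10 lx [-22.  -21.1 -19.4] ly [64.8 82. ] z [177.  179.3]
top -1 264 lx [-20.4  -4.5  16.3] ly [-86.4 -36.2] z [185.9 192.6]
side 1 335 lx [-22.2  -6.4  12.8] ly [25.9 87.5] z [183.  190.9]
side -1 84 lx [-15.    0.2  14. ] ly [-83.4 -25.5] z [188.2 191.2]
```

View pics/side2.png

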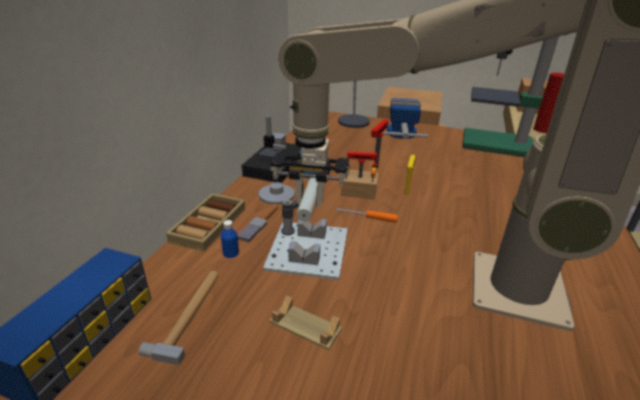

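The side view shows the bar held level over the V's, its near end at (305,215), with the cradle empty. I lower it.

{"op": "servo_tool", "data": {
  "increments": [
    {"slide":[0,1,20],"dr":[0,0,0],"jaw":1},
    {"slide":[0,2,50],"dr":[0,0,0],"jaw":1},
    {"slide":[0,2.5,80],"dr":[0,0,0],"jaw":1},
    {"slide":[0,2.5,98],"dr":[0,0,0],"jaw":1},
    {"slide":[0,2.5,103],"dr":[0,0,0],"jaw":1},
    {"slide":[0,2.5,106],"dr":[0,0,0],"jaw":1},
    {"slide":[0,2.5,108],"dr":[0,0,0],"jaw":1},
    {"slide":[0,2.5,108],"dr":[0,0,0],"jaw":1}
  ]
}}

```text
t: 6.15
tool_pos: [0.5553, 0.0377, 0.23]
orientation: [2.027, 2.398, 0.002]
force: [0.3, -0.9, -4.9]
opening: 0.037
gripper_force: 40.0
```

```bash
python3 -c "
from h import *
plan(553,37.5,58,99.75); print(read_state()['wrist_torque'])"
```

```text
t 6.15 slide [ 0.1 -2.3  5. ] dr [ 0.0019  0.0004 -0.0027] F [ 0.3 -0.9 -4.9] open 37.0 q6 -0.19
[-0.05784223 -0.10430116  0.02796504]
```

{"op": "servo_tool", "data": {
  "increments": [
    {"slide":[0,0,1],"dr":[0,0,0],"jaw":1},
    {"slide":[0,0,2],"dr":[0,0,0],"jaw":1},
    {"slide":[0,0,3],"dr":[0,0,0],"jaw":1},
    {"slide":[0,0,4],"dr":[0,0,0],"jaw":1},
    {"slide":[0,0,4],"dr":[0,0,0],"jaw":1}
  ]
}}

```text
t: 6.65
tool_pos: [0.5549, 0.0375, 0.2254]
orientation: [2.028, 2.399, 0.0]
force: [-4.5, 0.9, 3.4]
opening: 0.0375
gripper_force: 40.0
```

```bash
python3 -c "
from h import *
plan(553,37.5,58,99.75); print(read_state()['wrist_torque'])"
```

```text
t 6.65 slide [ 0.3 -1.9  0.4] dr [ 0.0002  0.0001 -0.0032] F [-4.5  0.9  3.4] open 37.5 q6 -0.19
[-0.07693875  0.49748991 -0.01363977]
```

{"op": "servo_tool", "data": {
  "increments": [
    {"slide":[0,-1,0.5],"dr":[0,0,0],"jaw":1},
    {"slide":[0,-2,1],"dr":[0,0,0],"jaw":1},
    {"slide":[0,-2,1],"dr":[0,0,0],"jaw":1}
  ]
}}

```text
t: 6.95
tool_pos: [0.5537, 0.0372, 0.2249]
orientation: [2.027, 2.397, 0.004]
force: [3.5, 1.0, 3.2]
opening: 0.0372
gripper_force: 39.9
```

```bash
python3 -c "
from h import *
plan(553,37.5,58,99.75); print(read_state()['wrist_torque'])"
```

```text
t 6.95 slide [ 0.4 -0.7 -0.1] dr [ 0.0035  0.0004 -0.0036] F [3.5 1.  3.2] open 37.2 q6 -0.19
[ 0.0270703  -0.64700857 -0.3695558 ]
```

{"op": "servo_tool", "data": {
  "increments": [
    {"slide":[0,0.8,0.5],"dr":[0,0,0],"jaw":1},
    {"slide":[0,0.8,1],"dr":[0,0,0],"jaw":1},
    {"slide":[0,0.8,1],"dr":[0,0,0],"jaw":1}
  ]
}}

```text
t: 7.25
tool_pos: [0.5542, 0.0373, 0.2247]
orientation: [2.028, 2.398, 0.001]
force: [-5.8, 0.7, 17.0]
opening: 0.0375
gripper_force: 39.9
```

```bash
python3 -c "
from h import *
plan(553,37.5,58,99.75); print(read_state()['wrist_torque'])"
```

```text
t 7.25 slide [ 0.4 -1.1 -0.3] dr [ 0.0014  0.0004 -0.0034] F [-5.8  0.7 17. ] open 37.5 q6 -0.19
[-0.05788128  0.83209505 -0.369663  ]
```

{"op": "servo_tool", "data": {
  "increments": [
    {"slide":[0,-0.3,-0.8],"dr":[0,0,0],"jaw":1},
    {"slide":[0,-0.3,-0.8],"dr":[0,0,0],"jaw":0.5},
    {"slide":[0,-0.3,-0.8],"dr":[0,0,0],"jaw":0.4},
    {"slide":[0,-0.3,-0.8],"dr":[0,0,0],"jaw":0.2},
    {"slide":[0,-0.3,-0.8],"dr":[0,0,0],"jaw":0},
    {"slide":[0,-0.3,-0.8],"dr":[0,0,0],"jaw":0},
    {"slide":[0,-0.3,-0.8],"dr":[0,0,0],"jaw":0},
    {"slide":[0,-0.3,-20],"dr":[0,0,0],"jaw":0},
    {"slide":[0,0,-60],"dr":[0,0,0],"jaw":0},
    {"slide":[0,0,-110],"dr":[0,0,0],"jaw":0},
    {"slide":[0,0,-150],"dr":[0,0,0],"jaw":0},
    {"slide":[0,0,-150],"dr":[0,0,0],"jaw":0}
  ]
}}

```text
t: 8.45
tool_pos: [0.5554, 0.0374, 0.3806]
orientation: [2.022, 2.392, 0.012]
force: [0.6, 0.3, 0.7]
opening: 0.0928
gripper_force: 0.0
```

```bash
python3 -c "
from h import *
plan(499.5,-340,215,12.7)"
```

```text
t 8.45 slide [-362.8 -117.9   -2. ] dr [ 0.0112 -0.0071  1.5162] F [0.6 0.3 0.7] open 92.8 q6 -0.19
```

{"op": "servo_tool", "data": {
  "increments": [
    {"slide":[-363,-118,-2],"dr":[0,0,1.516],"jaw":0},
    {"slide":[-363,-118,-2],"dr":[0,0,1.516],"jaw":0},
    {"slide":[-363,-118,-2],"dr":[0,0,1.516],"jaw":0},
    {"slide":[-363,-118,-2],"dr":[0,0,1.516],"jaw":0},
    {"slide":[-363,-118,-2],"dr":[0,0,1.516],"jaw":0},
    {"slide":[-363,-118,-2],"dr":[0,0,1.516],"jaw":0},
    {"slide":[-363,-118,-2],"dr":[0,0,1.516],"jaw":0},
    {"slide":[-363,-118,-2],"dr":[0,0,1.516],"jaw":0},
    {"slide":[-363,-118,-2],"dr":[0,0,1.516],"jaw":0},
    {"slide":[-363,-118,-2],"dr":[0,0,1.516],"jaw":0},
    {"slide":[-363,-118,-2],"dr":[0,0,1.516],"jaw":0},
    {"slide":[-363,-118,-2],"dr":[0,0,1.516],"jaw":0},
    {"slide":[-363,-118,-2],"dr":[0,0,1.516],"jaw":0}
  ]
}}

```text
t: 9.75
tool_pos: [0.4976, -0.3399, 0.3744]
orientation: [-3.121, -0.354, 0.0]
force: [0.5, -1.2, -0.4]
opening: 0.0933
gripper_force: 0.0
```

```bash
python3 - <<'E'
from h import *
plan(499.5,-340,139,12.7)
for n in ('top','side'):
    im,d=grab(n,n+'3.png'); W=cloud(n,d); z=W[...,2]
    c=W[...,:2]-[.553,.0375]; th=np.deg2rad(9.75); lx=c@[np.cos(th),np.sin(th)]; ly=c@[-np.sin(th),np.cos(th)]
    m=(abs(lx)<.03)&(abs(ly)<.12)&(z>.062)&(z<.09)
    for s in(1,-1):
        k=m&(ly*s>0); print(n,s,k.sum(),'lx',np.round(np.percentile(lx[k],[1,50,99])*1000,1),'ly',np.round(np.percentile(ly[k],[0.5,99.5])*1000,1),'z',np.round(np.percentile(z[k],[50,98])*1000,1))
    m=(z>.108)&(z<.125)&(np.hypot(W[...,0]-.633,W[...,1]+.008)<.03); P=W[m]
    print(' head',m.sum(),np.round(P.mean(0)*1000,1))
a=cv2.imread('pics/top3.png')[120:270,200:400]; b=cv2.imread('pics/side3.png')[120:270,230:430]
cv2.imwrite('pics/c3.png',cv2.resize(np.hstack([a,b]),None,fx=2,fy=2,interpolation=2))
E
```

```text
t 9.75 slide [ 1.8  0.6 68.4] dr [-0.0003  0.0002  0.0041] F [ 0.5 -1.2 -0.4] open 93.3 q6 0.66
top 1 368 lx [-18.6  -1.6  17.6] ly [ 0.7 81.8] z [73.9 80.6]
top -1 389 lx [-18.4  -1.5  16.9] ly [-87.   -0.6] z [74.  80.4]
 head 68 [633.6  -9.5 113.9]
side 1 314 lx [-19.1  -3.8  15.8] ly [ 0.5 87.1] z [74.8 79.8]
side -1 217 lx [-19.1  -4.2  16. ] ly [-85.3  -0.3] z [75.5 79.9]
 head 61 [631.9  -4.8 113.4]
```

View pics/c3.png

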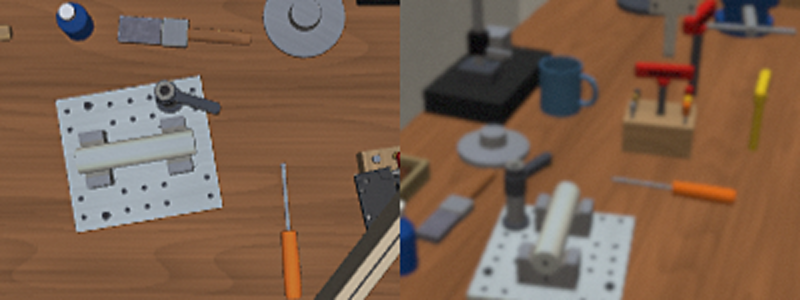

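The crop shows the bar lying in both V-blocks, centred, with the clamp arm still clear of its end. In the side half the key still stands in its block. I descend on it.

{"op": "servo_tool", "data": {
  "increments": [
    {"slide":[0,0,20],"dr":[0,0,0],"jaw":0},
    {"slide":[0,0,50],"dr":[0,0,0],"jaw":0},
    {"slide":[0,0,66],"dr":[0,0,0],"jaw":0},
    {"slide":[0,0,74],"dr":[0,0,0],"jaw":0},
    {"slide":[0,0,74],"dr":[0,0,0],"jaw":0.3},
    {"slide":[0,0,74],"dr":[0,0,0],"jaw":0.6},
    {"slide":[0,0,74],"dr":[0,0,0],"jaw":1},
    {"slide":[0,0,74],"dr":[0,0,0],"jaw":1},
    {"slide":[0,0,74],"dr":[0,0,0],"jaw":1},
    {"slide":[0,0,74],"dr":[0,0,0],"jaw":1},
    {"slide":[0,0,74],"dr":[0,0,0],"jaw":1},
    {"slide":[0,0,74],"dr":[0,0,0],"jaw":1}
  ],
  "force": 30
}}

```text
t: 11.05
tool_pos: [0.4975, -0.3402, 0.3007]
orientation: [-3.122, -0.348, 0.0]
force: [-0.9, 0.4, 0.4]
opening: 0.0337
gripper_force: 0.0
```

```bash
python3 -c "
from h import *
plan(499.5,-340,139,12.7);s=read_state();print(s['gripper_force'],s['wrist_torque'])"
```

```text
t 11.05 slide [ 2.   0.2 -5.3] dr [-0.0001  0.      0.0001] F [-0.9  0.4  0.4] open 33.7 q6 0.66
0.0 [-0.00196382  0.03627227 -0.01135754]
```

{"op": "servo_tool", "data": {
  "increments": [
    {"slide":[2,0,-5],"dr":[0,0,0],"jaw":0.66},
    {"slide":[2,0,-5],"dr":[0,0,0],"jaw":1},
    {"slide":[2,0,-5],"dr":[0,0,0],"jaw":1},
    {"slide":[2,0,-5],"dr":[0,0,0],"jaw":1},
    {"slide":[2,0,-5],"dr":[0,0,0],"jaw":1},
    {"slide":[2,0,-5],"dr":[0,0,0],"jaw":1},
    {"slide":[2,0,-5],"dr":[0,0,0],"jaw":1}
  ],
  "force": 55
}}

```text
t: 11.75
tool_pos: [0.4996, -0.3398, 0.306]
orientation: [3.122, 0.348, 0.001]
force: [0.5, -0.6, 2.4]
opening: 0.0174
gripper_force: 55.0
```

```bash
python3 -c "
from h import *
plan(499.5,-340,139,12.7);s=read_state();print(s['gripper_force'],s['wrist_torque'],s['tool_pos'])"
```

```text
t 11.75 slide [-0.1  0.1 -0. ] dr [ 0.0004 -0.0003  0.0002] F [ 0.5 -0.6  2.4] open 17.4 q6 0.67
54.99193847179413 [-0.07636083 -0.16418981  0.03423564] [ 0.49960473 -0.339831    0.30598366]
```

{"op": "servo_tool", "data": {
  "increments": [
    {"slide":[0,0,-10],"dr":[0,0,0],"jaw":1},
    {"slide":[0,0,-30],"dr":[0,0,0],"jaw":1},
    {"slide":[0,0,-60],"dr":[0,0,0],"jaw":1},
    {"slide":[0,0,-95],"dr":[0,0,0],"jaw":1},
    {"slide":[0,0,-125],"dr":[0,0,0],"jaw":1},
    {"slide":[12,-18,-134],"dr":[0,0,-0.06],"jaw":1},
    {"slide":[30,-43,-134],"dr":[0,0,-0.15],"jaw":1},
    {"slide":[52,-75,-134],"dr":[0,0,-0.26],"jaw":1},
    {"slide":[78,-112,-134],"dr":[0,0,-0.39],"jaw":1},
    {"slide":[104,-149,-134],"dr":[0,0,-0.52],"jaw":1},
    {"slide":[130,-186,-134],"dr":[0,0,-0.65],"jaw":1},
    {"slide":[156,-223,-134],"dr":[0,0,-0.78],"jaw":1},
    {"slide":[178,-255,-134],"dr":[0,0,-0.89],"jaw":1},
    {"slide":[194,-278,-134],"dr":[0,0,-0.97],"jaw":1},
    {"slide":[204,-293,-134],"dr":[0,0,-1.023],"jaw":1},
    {"slide":[204,-293,-134],"dr":[0,0,-1.023],"jaw":1},
    {"slide":[204,-293,-134],"dr":[0,0,-1.023],"jaw":1},
    {"slide":[204,-293,-134],"dr":[0,0,-1.023],"jaw":1}
  ]
}}

```text
t: 13.55
tool_pos: [0.6338, -0.0103, 0.4397]
orientation: [2.555, 1.829, -0.001]
force: [-0.0, -0.3, -1.1]
opening: 0.0178
gripper_force: 55.0
```

```bash
python3 - <<'E'
from h import *
plan(634.6,-9.3,237,71.3); s=read_state(); print(s['tool_pos'])
for n in ('top','side'):
    im,d=grab(n,n+'4.png'); W=cloud(n,d); x,y,z=np.moveaxis(W,-1,0); hsv=cv2.cvtColor(im,cv2.COLOR_RGB2HSV)
    near=np.hypot(x-.634,y+.009)<.07
    red=((hsv[...,0]<8)|(hsv[...,0]>172))&(hsv[...,1]>120)&near&(z>.23)
    P=W[red]
    if len(P)>20: r=cv2.minAreaRect((P[:,:2]*1000).astype(np.float32)); print(n,'bar',len(P),r, np.round(np.percentile(z[red],[2,98])*1000))
    for lo,hi in((.15,.17),(.17,.19),(.19,.21),(.21,.23),(.105,.118)):
        m=near&(z>lo)&(z<hi)&(np.hypot(x-.634,y+.009)<.03); P=W[m]
        if len(P): print(n,lo,len(P),np.round(P.mean(0)*1000,1), np.round(np.ptp(P,0)*1000,1))
a=cv2.imread('pics/side4.png')[120:270,230:380]; b=cv2.imread('pics/top4.png')[120:270,210:360]
cv2.imwrite('pics/c4.png',cv2.resize(np.hstack([a,b]),None,fx=2.6,fy=2.6,interpolation=2))
E
```

```text
t 13.55 slide [ 1.2  0.5 35.7] dr [-0.0003  0.0006 -0.0019] F [-0.  -0.3 -1.1] open 17.8 q6 0.23
[ 0.63377762 -0.01029967  0.4397261 ]
side bar 230 ((628.9286499023438, -5.1771392822265625), (96.8567886352539, 39.60955810546875), 53.218414306640625) [253. 293.]
side 0.15 29 [631.4  -5.1 160. ] [13.1  9.8 17.2]
side 0.17 33 [631.1  -4.2 180. ] [12.6  9.2 18.3]
side 0.19 33 [630.4  -4.4 200.3] [11.5  8.4 19.6]
side 0.21 32 [630.7  -4.6 219.9] [14.4 10.4 18.8]
side 0.105 73 [631.5  -5.2 112.3] [28.1 31.6 12.7]
```

View pics/c4.png

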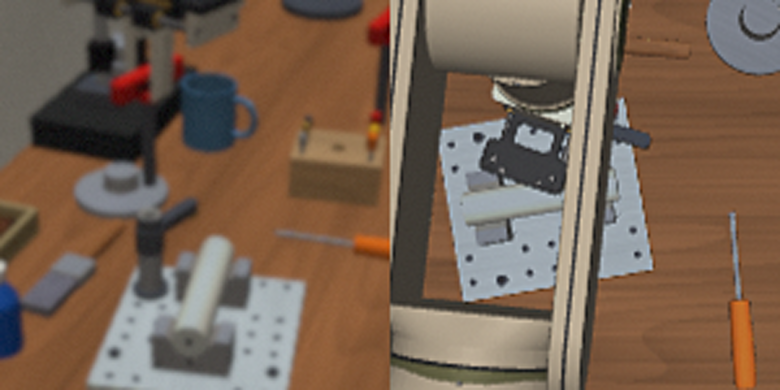

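The side half shows the key hanging upright with its shank at (150,140), above the screw head at (150,215). The top half is blocked by the arm. I check the lateral alignment by pixel columns.

```bash
python3 - <<'E'
from h import *
n='side'
p,R,t=cam(n); print('cam x in world',R[0])
W=cloud(n,np.load('side.npz')['d']); x,y,z=np.moveaxis(W,-1,0); near=np.hypot(x-.632,y+.007)<.03
f=np.load('side.npz')['im']
for nm,lo,hi in(('shank',.155,.225),('head',.095,.116)):
    m=near&(z>lo)&(z<hi)
    L=[]
    for r in range(400):
        c=np.where(m[r])[0]
        if len(c)>2: L.append((r,c[0],c[-1],(c[0]+c[-1])/2, c[-1]-c[0]+1))
    L=np.array(L); print(nm,L.tolist() if nm=='head' else (L[::3].tolist(),L[:,3].mean()))
for P in[(.635,-.0075,.114),(.635,-.0075,.17),(.635,-.0075,.21)]: print(proj(n,P))
# head top surface only
m=near&(z>.1115)&(z<.12); print(m.sum(),W[m].mean(0)*1000)
# second view of same: shank depth along view
m=near&(z>.155)&(z<.225); print('shank nearest surface', np.median((W[m]@R.T+t)[:,2]))
g=cv2.cvtColor(f,cv2.COLOR_RGB2GRAY); print(g[194:212,278:300])
E
```

```text
cam x in world [-0.94633211 -0.32223651  0.02488332]
shank ([[168.0, 285.0, 289.0, 287.0, 5.0], [171.0, 285.0, 289.0, 287.0, 5.0], [174.0, 285.0, 289.0, 287.0, 5.0], [177.0, 285.0, 289.0, 287.0, 5.0], [180.0, 285.0, 289.0, 287.0, 5.0], [183.0, 285.0, 289.0, 287.0, 5.0], [186.0, 285.0, 289.0, 287.0, 5.0], [189.0, 286.0, 289.0, 287.5, 4.0]], np.float64(287.0652173913044))
head [[200.0, 284.0, 291.0, 287.5, 8.0], [201.0, 283.0, 292.0, 287.5, 10.0], [202.0, 282.0, 293.0, 287.5, 12.0], [203.0, 282.0, 295.0, 288.5, 14.0], [204.0, 283.0, 295.0, 289.0, 13.0], [205.0, 283.0, 294.0, 288.5, 12.0], [206.0, 282.0, 293.0, 287.5, 12.0], [207.0, 282.0, 293.0, 287.5, 12.0], [208.0, 282.0, 293.0, 287.5, 12.0], [209.0, 283.0, 292.0, 287.5, 10.0], [210.0, 284.0, 290.0, 287.0, 7.0]]
(np.float64(286.4788310180919), np.float64(201.98795293651492))
(np.float64(286.1448343539801), np.float64(184.61156419938942))
(np.float64(285.89563530067966), np.float64(171.64682506168668))
47 [631.80460632  -6.80773997 114.447347  ]
shank nearest surface 1.1063752174377441
[[109 113 120 122 126 132 133 131 132 133 133 134
[... 925 characters left out ...]
0  80  78  65  58  62  60  54
   46  40  32  40]
 [ 92  92  91  84  68  54  53  60  57  59  59  55  52  46  52  55  47  39
   37  35  42  54]
 [ 90  94  93  86  65  46  40  38  44  42  44  41  38  38  46  42  41  40
   41  49  61  72]
 [ 83  92  95  83  64  46  41  39  37  41  38  39  37  38  44  41  38  47
   55  66  78  84]
 [ 87  95  94  82  64  50  43  42  41  39  39  41  39  42  45  44  53  65
   73  83  87  88]
 [ 92  92  93  81  62  48  47  44  46  43  43  42  41  43  43  57  71  78
   84  86  89  89]
 [ 92  95  90  80  59  42  44  45  41  42  41  42  41  41  47  60  78  87
   86  87  88  90]
 [ 95  98  94  83  56  41  38  36  38  40  38  37  37  37  44  66  80  86
   89  88  89  92]]
```

{"op": "servo_tool", "data": {
  "increments": [
    {"slide":[1.6,-1,10],"dr":[0,0,0],"jaw":1},
    {"slide":[1.6,-1,22],"dr":[0,0,0],"jaw":1},
    {"slide":[1.6,-1,30],"dr":[0,0,0],"jaw":1},
    {"slide":[1.6,-1,33],"dr":[0,0,0],"jaw":1},
    {"slide":[1.6,-1,33],"dr":[0,0,0],"jaw":1},
    {"slide":[1.6,-1,33],"dr":[0,0,0],"jaw":1}
  ]
}}

```text
t: 14.25
tool_pos: [0.6337, -0.0072, 0.4069]
orientation: [2.552, 1.831, 0.0]
force: [-0.1, -0.4, -1.5]
opening: 0.0176
gripper_force: 55.0
```

```bash
python3 -c "
from h import *
plan(633.3,-8.4,225,71.3);s=read_state();print(s['wrist_torque'],s['tool_pos'])"
```

```text
t 14.25 slide [-1.3  0.  14.9] dr [ 0.0001 -0.      0.0004] F [-0.1 -0.4 -1.5] open 17.6 q6 0.23
[-0.02858076 -0.08092085 -0.02122049] [ 0.63368195 -0.00720426  0.40688943]
```

{"op": "servo_tool", "data": {
  "increments": [
    {"slide":[-0.6,0,1.5],"dr":[0,0,0],"jaw":1},
    {"slide":[-0.6,0,3],"dr":[0,0,0],"jaw":1},
    {"slide":[-0.6,0,4.5],"dr":[0,0,0],"jaw":1},
    {"slide":[-0.6,0,5.5],"dr":[0,0,0],"jaw":1},
    {"slide":[-0.6,0,5.5],"dr":[0,0,0],"jaw":1}
  ]
}}

```text
t: 14.75
tool_pos: [0.6335, -0.0078, 0.4012]
orientation: [2.552, 1.831, 0.0]
force: [-0.1, -1.3, -1.8]
opening: 0.0176
gripper_force: 55.0
```

```bash
python3 -c "
from h import *
plan(633.3,-8.4,225,71.3);s=read_state();print(s['wrist_torque'],s['tool_pos'])"
```

```text
t 14.75 slide [-0.6  0.   9.2] dr [0.0001 0.     0.0004] F [-0.1 -1.3 -1.8] open 17.6 q6 0.23
[-0.09068866 -0.13813594  0.03918209] [ 0.63345331 -0.00780888  0.40118397]
```

{"op": "servo_tool", "data": {
  "increments": [
    {"slide":[0,0,1],"dr":[0,0,0],"jaw":1},
    {"slide":[0,0,2],"dr":[0,0,0],"jaw":1},
    {"slide":[0,0,3],"dr":[0,0,0],"jaw":1},
    {"slide":[0,0,3],"dr":[0,0,0],"jaw":1}
  ]
}}

```text
t: 15.15
tool_pos: [0.6336, -0.0079, 0.4001]
orientation: [2.551, 1.83, 0.003]
force: [-1.2, -0.4, 6.4]
opening: 0.0177
gripper_force: 55.0
```

```bash
python3 -c "
from h import *
plan(633.3,-8.4,225,71.3);s=read_state();print(s['wrist_torque'],s['tool_pos'])"
```

```text
t 15.15 slide [-0.6 -0.1  8.1] dr [ 0.0023 -0.0003  0.0003] F [-1.2 -0.4  6.4] open 17.7 q6 0.23
[-0.13303252  0.45662854 -0.01805927] [ 0.63361493 -0.00787443  0.40005201]
```

{"op": "servo_tool", "data": {
  "increments": [
    {"slide":[-0.2,-0.5,-0.5],"dr":[0,0,0],"jaw":1},
    {"slide":[-0.4,-1,0],"dr":[0,0,0],"jaw":1},
    {"slide":[-0.4,-1,0.5],"dr":[0,0,0],"jaw":1},
    {"slide":[-0.4,-1,0.5],"dr":[0,0,0],"jaw":1}
  ]
}}

```text
t: 15.55
tool_pos: [0.6328, -0.0079, 0.4]
orientation: [2.55, 1.83, 0.004]
force: [-0.6, -0.5, 9.3]
opening: 0.0177
gripper_force: 55.0
```

```bash
python3 -c "
from h import *
plan(633.3,-8.4,225,71.3);s=read_state();print(s['wrist_torque'],s['tool_pos'])"
```

```text
t 15.55 slide [-0.3  0.6  8. ] dr [ 0.0037 -0.0008  0.0003] F [-0.6 -0.5  9.3] open 17.7 q6 0.23
[-0.13933921  0.00685977  0.01808582] [ 0.63281179 -0.00793427  0.39997025]
```

{"op": "servo_tool", "data": {
  "increments": [
    {"slide":[0.8,0,0],"dr":[0,0,0],"jaw":1},
    {"slide":[0.8,0.8,0],"dr":[0,0,0],"jaw":1},
    {"slide":[0,0.8,0],"dr":[0,0,0],"jaw":1},
    {"slide":[-0.8,0.8,0],"dr":[0,0,0],"jaw":1},
    {"slide":[-0.8,0,0],"dr":[0,0,0],"jaw":1},
    {"slide":[-0.8,-0.8,0],"dr":[0,0,0],"jaw":1},
    {"slide":[0,-0.8,0],"dr":[0,0,0],"jaw":1},
    {"slide":[0,0,0],"dr":[0,0,0],"jaw":1}
  ]
}}

```text
t: 16.35
tool_pos: [0.6326, -0.0081, 0.3979]
orientation: [2.552, 1.831, 0.001]
force: [4.2, -2.4, 0.6]
opening: 0.0177
gripper_force: 55.0
```

```bash
python3 -c "
from h import *
plan(633.3,-8.4,225,71.3);s=read_state();print(s['wrist_torque'],s['tool_pos'])"
```

```text
t 16.35 slide [-0.1  0.8  5.9] dr [0.0013 0.0004 0.0002] F [ 4.2 -2.4  0.6] open 17.7 q6 0.23
[-0.73594777 -0.94201551  0.0164847 ] [ 0.63258569 -0.00808477  0.39793675]
```

{"op": "servo_tool", "data": {
  "increments": [
    {"slide":[-0.2,0.9,0],"dr":[0,0,0],"jaw":1},
    {"slide":[-0.2,0.9,1.5],"dr":[0,0,0],"jaw":1},
    {"slide":[-0.2,0.9,3],"dr":[0,0,0],"jaw":1},
    {"slide":[-0.2,0.9,4.5],"dr":[0,0,0],"jaw":1},
    {"slide":[-0.2,0.9,4.5],"dr":[0,0,0],"jaw":1}
  ]
}}

```text
t: 16.85
tool_pos: [0.6331, -0.0084, 0.3927]
orientation: [-2.552, -1.831, 0.001]
force: [3.2, -2.0, -2.5]
opening: 0.0178
gripper_force: 55.0
```

```bash
python3 -c "
from h import *
plan(633.3,-8.4,225,71.3);s=read_state();print(s['wrist_torque'],s['tool_pos'])"
```

```text
t 16.85 slide [0.  0.2 0.7] dr [-0.0004  0.0002  0.0003] F [ 3.2 -2.  -2.5] open 17.8 q6 0.23
[-0.68277332 -1.02026057  0.00680418] [ 0.63309276 -0.00837584  0.3927457 ]
```

{"op": "servo_tool", "data": {
  "increments": [
    {"slide":[-0.2,0.9,0.8],"dr":[0,0,0],"jaw":1},
    {"slide":[-0.2,0.9,1.6],"dr":[0,0,0],"jaw":1},
    {"slide":[-0.2,0.9,2.8],"dr":[0,0,0],"jaw":1},
    {"slide":[-0.2,0.9,4],"dr":[0,0,0],"jaw":1},
    {"slide":[-0.2,0.9,4],"dr":[0,0,0],"jaw":1}
  ]
}}

```text
t: 17.35
tool_pos: [0.6339, -0.0087, 0.3915]
orientation: [2.552, 1.831, 0.002]
force: [-2.1, -1.3, 12.1]
opening: 0.0174
gripper_force: 55.0
```

```bash
python3 -c "
from h import *
plan(633.3,-8.4,225,71.3);s=read_state();print(s['wrist_torque'],s['tool_pos'])"
```

```text
t 17.35 slide [ 0.1 -0.6 -0.5] dr [ 0.0014 -0.0005  0.0005] F [-2.1 -1.3 12.1] open 17.4 q6 0.23
[-0.39722635  0.74065533  0.037664  ] [ 0.63387368 -0.00867366  0.39154316]
```

{"op": "servo_tool", "data": {
  "increments": [
    {"slide":[-0.4,-0.4,0],"dr":[0,0,0.09],"jaw":1},
    {"slide":[-0.4,-0.6,0],"dr":[0,0,0.18],"jaw":1},
    {"slide":[-0.3,-0.7,0],"dr":[0,0,0.27],"jaw":1},
    {"slide":[-0.3,-0.9,0],"dr":[0,0,0.36],"jaw":1},
    {"slide":[-0.2,-1.0,0],"dr":[0,0,0.45],"jaw":1},
    {"slide":[-0.1,-1.1,0],"dr":[0,0,0.54],"jaw":1},
    {"slide":[0,-1.2,0],"dr":[0,0,0.63],"jaw":1},
    {"slide":[0.1,-1.3,0],"dr":[0,0,0.72],"jaw":1},
    {"slide":[0.1,-1.4,0],"dr":[0,0,0.72],"jaw":1}
  ],
  "force": 60
}}

```text
t: 18.25
tool_pos: [0.6329, -0.0081, 0.3916]
orientation: [3.035, 0.81, 0.004]
force: [-0.1, -0.4, 11.1]
opening: 0.0176
gripper_force: 60.0
```

```bash
python3 -c "
from h import *
plan(633.3,-8.4,225,71.3);s=read_state();print(s['wrist_torque'],s['tool_pos'])"
```

```text
t 18.25 slide [ 0.2  0.5 -0.4] dr [ 0.0021 -0.0019 -0.7226] F [-0.1 -0.4 11.1] open 17.6 q6 0.96
[-0.28108542  0.05218469 -0.03140883] [ 0.63286255 -0.00806688  0.39158111]
```

{"op": "servo_tool", "data": {
  "increments": [
    {"slide":[0,-0.2,0],"dr":[0,0,0.09],"jaw":1},
    {"slide":[0,-0.3,0],"dr":[0,0,0.18],"jaw":1},
    {"slide":[0.1,-0.4,0],"dr":[0,0,0.27],"jaw":1},
    {"slide":[0.1,-0.5,0.2],"dr":[0,0,0.36],"jaw":1},
    {"slide":[0.2,-0.7,0.4],"dr":[0,0,0.45],"jaw":1},
    {"slide":[0.2,-0.8,0.6],"dr":[0,0,0.52],"jaw":1},
    {"slide":[0.2,-0.8,0.6],"dr":[0,0,0.52],"jaw":1}
  ]
}}

```text
t: 18.95
tool_pos: [0.6328, -0.0073, 0.3916]
orientation: [-3.142, -0.004, -0.006]
force: [-0.7, -0.1, 13.5]
opening: 0.0178
gripper_force: 60.0
```

```bash
python3 -c "
from h import *
plan(633.3,-8.4,225,71.3);s=read_state();print(s['wrist_torque'],s['tool_pos'])"
```

```text
t 18.95 slide [ 0.5  1.1 -0.4] dr [ 0.0022 -0.0033 -1.2419] F [-0.7 -0.1 13.5] open 17.8 q6 1.48
[-0.22572686  0.18197835  0.01415101] [ 0.63276949 -0.00725633  0.39156345]
```

{"op": "servo_tool", "data": {
  "increments": [
    {"slide":[0,-0.1,0.4],"dr":[0,0,0.06],"jaw":1},
    {"slide":[0,-0.2,0.8],"dr":[0,0,0.12],"jaw":1},
    {"slide":[0,-0.3,1.2],"dr":[0,0,0.18],"jaw":1},
    {"slide":[0,-0.4,1.5],"dr":[0,0,0.24],"jaw":1},
    {"slide":[0,-0.4,1.5],"dr":[0,0,0.24],"jaw":1}
  ]
}}

```text
t: 19.45
tool_pos: [0.6329, -0.0068, 0.3902]
orientation: [-3.119, 0.371, -0.007]
force: [-0.1, -0.2, 11.4]
opening: 0.0179
gripper_force: 60.0
```

```bash
python3 -c "
from h import *
plan(633.3,-8.4,225,71.3);s=read_state();print(s['wrist_torque'],s['tool_pos'])"
```

```text
t 19.45 slide [ 0.7  1.4 -1.8] dr [ 0.0023 -0.0043 -1.4815] F [-0.1 -0.2 11.4] open 17.9 q6 1.72
[-0.12038095 -0.133681    0.10849277] [ 0.63293569 -0.0068367   0.39018236]
```

{"op": "servo_tool", "data": {
  "increments": [
    {"slide":[0,0,0.4],"dr":[0,0,0.05],"jaw":1},
    {"slide":[0,-0.1,0.7],"dr":[0,0,0.1],"jaw":1},
    {"slide":[0,-0.1,0.7],"dr":[0,0,0.14],"jaw":1},
    {"slide":[0,-0.1,0.7],"dr":[0,0,0.14],"jaw":1}
  ]
}}

```text
t: 19.85
tool_pos: [0.6331, -0.0067, 0.3896]
orientation: [-3.085, 0.587, -0.008]
force: [1.7, -0.2, 12.8]
opening: 0.0175
gripper_force: 60.0
```

```bash
python3 -c "
from h import *
plan(633.3,-8.4,225,71.3);s=read_state();print(s['wrist_torque'],s['tool_pos'])"
```

```text
t 19.85 slide [ 0.8  1.5 -2.4] dr [ 0.0022 -0.0052 -1.6206] F [ 1.7 -0.2 12.8] open 17.5 q6 1.86
[-0.14938361 -0.36998072  0.16573766] [ 0.63309195 -0.0066866   0.38959437]
```

{"op": "servo_tool", "data": {
  "increments": [
    {"slide":[0,0,0.2],"dr":[0,0,0.05],"jaw":1},
    {"slide":[0,0,0.4],"dr":[0,0,0.1],"jaw":1},
    {"slide":[0,0,0.4],"dr":[0,0,0.14],"jaw":1},
    {"slide":[0,0,0.4],"dr":[0,0,0.14],"jaw":1}
  ]
}}

```text
t: 20.25
tool_pos: [0.6332, -0.0066, 0.3895]
orientation: [-3.036, 0.801, -0.008]
force: [1.6, 0.0, 13.8]
opening: 0.0179
gripper_force: 60.1
```

```bash
python3 - <<'E'
from h import *
plan(633.3,-8.4,225,71.3);s=read_state();print(s['wrist_torque'],s['tool_pos'])
im,d=grab('side','side5.png')
cv2.imwrite('pics/c5.png',cv2.resize(im[130:270,220:380,::-1],None,fx=4,fy=4,interpolation=2))
E
```

```text
t 20.25 slide [ 1.   1.5 -2.5] dr [ 0.0021 -0.006  -1.7603] F [ 1.6  0.  13.8] open 17.9 q6 2.0
[-0.05141249 -0.38867833  0.35005044] [ 0.63315394 -0.00663689  0.38953896]
```

View pics/c5.png

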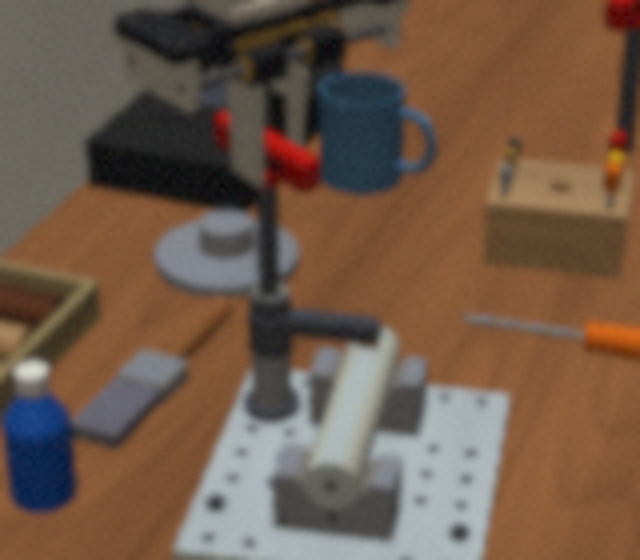

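The crop shows the arm swung over the bar, its tip at (375,328), with the bar still in both V's and the key upright in the screw. The wrist torque is rising at the stop.

{"op": "servo_tool", "data": {
  "increments": [
    {"slide":[0,0,0],"dr":[0,0,0.06],"jaw":1},
    {"slide":[0,0,0],"dr":[0,0,0.12],"jaw":1},
    {"slide":[0,0,0],"dr":[0,0,0.15],"jaw":1},
    {"slide":[0,0,0],"dr":[0,0,0.15],"jaw":1}
  ]
}}

```text
t: 20.7
tool_pos: [0.6332, -0.0066, 0.3895]
orientation: [-2.967, 1.026, -0.008]
force: [2.1, -0.4, 13.9]
opening: 0.0172
gripper_force: 60.1
```

```bash
python3 - <<'E'
from h import *
plan(633.3,-8.4,225,71.3);s=read_state();print(s['wrist_torque'],s['tool_pos'])
W=cloud('side',np.load('side.npz')['d']);im=np.load('side.npz')['im'];hsv=cv2.cvtColor(im,cv2.COLOR_RGB2HSV)
m=((hsv[...,0]<8)|(hsv[...,0]>172))&(hsv[...,1]>120)&(np.hypot(W[...,0]-.634,W[...,1]+.009)<.08)&(W[...,2]>.19)
P=W[m][:,:2]*1000; l=cv2.fitLine(P.astype(np.float32),cv2.DIST_HUBER,0,.01,.01).ravel(); print('crossbar deg at last pic',np.degrees(np.arctan2(l[1],l[0])),len(P), 'tool a then ~',71.3-np.degrees(1.7603))
E
```

```text
t 20.7 slide [ 1.2  1.4 -2.5] dr [ 1.60e-03 -6.60e-03 -1.91e+00] F [ 2.1 -0.4 13.9] open 17.2 q6 2.14
[ 0.00244924 -0.51344848  0.37502339] [ 0.63321907 -0.0065566   0.3895288 ]
crossbar deg at last pic -27.156517 194 tool a then ~ -29.557760676878814
```

{"op": "servo_tool", "data": {
  "increments": [
    {"slide":[0,0,-1],"dr":[0,0,-0.05],"jaw":1},
    {"slide":[0,0,-1.5],"dr":[0,0,-0.1],"jaw":1},
    {"slide":[0,0,-1.5],"dr":[0,0,-0.1],"jaw":1}
  ]
}}

```text
t: 21.0
tool_pos: [0.6331, -0.0066, 0.39]
orientation: [-3.016, 0.873, -0.006]
force: [3.7, -0.0, 9.7]
opening: 0.0175
gripper_force: 60.0
```

```bash
python3 - <<'E'
from h import *
plan(633.3,-8.4,225,71.3);s=read_state();print(s['wrist_torque'],s['tool_pos'])
E
```

```text
t 21.0 slide [ 1.2  1.4 -2. ] dr [ 1.0000e-03 -5.0000e-03 -1.8077e+00] F [ 3.7 -0.   9.7] open 17.5 q6 2.04
[ 0.05822116 -0.73838997 -0.22360512] [ 0.63306245 -0.0065999   0.38995723]
```

{"op": "servo_tool", "data": {
  "increments": [
    {"slide":[0.2,0.5,0.5],"dr":[0,0,0.06],"jaw":1},
    {"slide":[0.2,0.5,0.5],"dr":[0,0,0.12],"jaw":1},
    {"slide":[0.2,0.5,0.5],"dr":[0,0,0.18],"jaw":1},
    {"slide":[0.2,0.5,0.5],"dr":[0,0,0.24],"jaw":1},
    {"slide":[0.2,0.5,0.5],"dr":[0,0,0.24],"jaw":1}
  ]
}}

```text
t: 21.5
tool_pos: [0.6332, -0.0068, 0.3897]
orientation: [-2.887, 1.232, -0.007]
force: [3.4, 1.5, 8.4]
opening: 0.0175
gripper_force: 60.0
```

```bash
python3 - <<'E'
from h import *
plan(633.3,-8.4,225,71.3);s=read_state();print(s['wrist_torque'],s['tool_pos'])
E
```

```text
t 21.5 slide [ 1.2  1.  -2.3] dr [ 1.0000e-04 -6.7000e-03 -2.0511e+00] F [3.4 1.5 8.4] open 17.5 q6 2.29
[ 0.36903501 -1.16296194  0.14171462] [ 0.63317996 -0.00684709  0.38972835]
```

```bash
python3 - <<'E'
from h import *
im,d=grab('side','side6.png')
W=cloud('side',d);hsv=cv2.cvtColor(im,cv2.COLOR_RGB2HSV);z=W[...,2]
m=((hsv[...,0]<8)|(hsv[...,0]>172))&(hsv[...,1]>120)&(np.hypot(W[...,0]-.634,W[...,1]+.009)<.08)&(z>.19)
P=W[m]*1000; l=cv2.fitLine(P[:,:2].astype(np.float32),cv2.DIST_HUBER,0,.01,.01).ravel(); print('crossbar deg',np.degrees(np.arctan2(l[1],l[0])),len(P),np.percentile(P[:,2],[2,98]), 'tool a',71.3-np.degrees(2.0511))
for lo,hi in((.12,.15),(.15,.18),(.18,.20)):
    k=(z>lo)&(z<hi)&(np.hypot(W[...,0]-.634,W[...,1]+.009)<.03); print(lo,k.sum(),np.round(W[k].mean(0)*1000,1))
k=(z>.075)&(z<.102)&(np.hypot(W[...,0]-.58,W[...,1]+.02)<.045); P=W[k]*1000; l=cv2.fitLine(P[:,:2].astype(np.float32),cv2.DIST_HUBER,0,.01,.01).ravel(); print('arm deg',np.degrees(np.arctan2(l[1],l[0])),len(P))
E
```

```text
crossbar deg -48.483448 160 [201.50423766 251.13063574] tool a -46.21937335928315
0.12 47 [631.4  -3.  134.9]
0.15 54 [631.9  -3.6 165.7]
0.18 35 [631.7  -3.2 189.4]
arm deg 7.8161736 232
```

{"op": "servo_tool", "data": {
  "increments": [
    {"slide":[0,0,0],"dr":[0,0,0],"jaw":0.75},
    {"slide":[0,0,0],"dr":[0,0,0],"jaw":0.5},
    {"slide":[0,0,0],"dr":[0,0,0],"jaw":0.2},
    {"slide":[0,0,0],"dr":[0,0,0],"jaw":0},
    {"slide":[0,0,0],"dr":[0,0,0],"jaw":0},
    {"slide":[0,0,0],"dr":[0,0,0],"jaw":0},
    {"slide":[0,0,-20],"dr":[0,0,0],"jaw":0},
    {"slide":[0,0,-50],"dr":[0,0,0],"jaw":0},
    {"slide":[0,0,-70],"dr":[0,0,0],"jaw":0},
    {"slide":[0,0,-70],"dr":[0,0,0],"jaw":0}
  ]
}}

```text
t: 22.55
tool_pos: [0.6329, -0.0076, 0.4613]
orientation: [-2.889, 1.23, -0.01]
force: [-0.1, 0.2, 0.7]
opening: 0.0901
gripper_force: 0.0
```

```bash
python3 - <<'E'
from h import *
plan(633.3,-8.4,225,71.3)
im,d=grab('side','side7.png')
W=cloud('side',d);hsv=cv2.cvtColor(im,cv2.COLOR_RGB2HSV);z=W[...,2]
m=((hsv[...,0]<8)|(hsv[...,0]>172))&(hsv[...,1]>120)&(np.hypot(W[...,0]-.634,W[...,1]+.009)<.08)&(z>.19)
P=W[m]*1000; l=cv2.fitLine(P[:,:2].astype(np.float32),cv2.DIST_HUBER,0,.01,.01).ravel(); r=cv2.minAreaRect(P[:,:2].astype(np.float32)); print('crossbar deg',np.degrees(np.arctan2(l[1],l[0])),r,len(P),np.percentile(P[:,2],[2,50,98]))
for lo,hi in((.12,.15),(.15,.18),(.18,.20)):
    k=(z>lo)&(z<hi)&(np.hypot(W[...,0]-.634,W[...,1]+.009)<.03); print(lo,k.sum(),np.round(W[k].mean(0)*1000,1))
k=(z>.108)&(z<.116)&(np.hypot(W[...,0]-.634,W[...,1]+.009)<.03);print('head',k.sum(),np.round(W[k].mean(0)*1000,1))
cv2.imwrite('pics/c7.png',cv2.resize(im[130:270,220:380,::-1],None,fx=4,fy=4,interpolation=2))
E
```

```text
t 22.55 slide [ 0.6  0.6 69.3] dr [ 0.0023 -0.0074 -2.0496] F [-0.1  0.2  0.7] open 90.1 q6 2.28
crossbar deg -43.720337 ((633.4633178710938, -5.677478790283203), (21.39328384399414, 98.537841796875), 47.37532424926758) 230 [202.97841451 231.69677617 238.18910846]
0.12 47 [631.4  -3.4 135.3]
0.15 58 [632.4  -3.5 165. ]
0.18 35 [632.   -3.3 189.3]
head 42 [631.   -2.8 112.3]
```

View pics/c7.png

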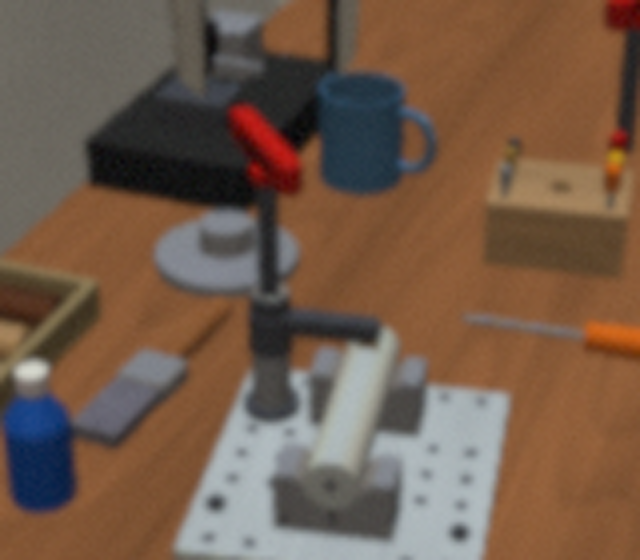

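The crop shows the key free-standing and upright at (268,230) in the screw, with the arm on the bar at (375,328) and the bar bedded. The crossbar has turned further than I planned (to about -43°), so I'll regrip and check that the screw really is at its stop.

{"op": "servo_tool", "data": {
  "increments": [
    {"slide":[0,0,0],"dr":[0,0,-1.6],"jaw":0},
    {"slide":[0,0,0],"dr":[0,0,-1.6],"jaw":0},
    {"slide":[0,0,0],"dr":[0,0,-1.6],"jaw":0},
    {"slide":[0,0,0],"dr":[0,0,-1.6],"jaw":0},
    {"slide":[0,0,0],"dr":[0,0,-1.6],"jaw":0},
    {"slide":[0,0,0],"dr":[0,0,-1.6],"jaw":0},
    {"slide":[0,0,0],"dr":[0,0,-1.6],"jaw":0},
    {"slide":[0,0,0],"dr":[0,0,-1.6],"jaw":0},
    {"slide":[0,0,0],"dr":[0,0,-1.6],"jaw":0},
    {"slide":[0,0,0],"dr":[0,0,-1.6],"jaw":0},
    {"slide":[0,0,0],"dr":[0,0,-1.6],"jaw":0},
    {"slide":[0,0,0],"dr":[0,0,-1.6],"jaw":0}
  ]
}}

```text
t: 23.8
tool_pos: [0.6321, -0.0075, 0.4549]
orientation: [-2.895, -1.218, 0.004]
force: [0.5, 1.0, -0.0]
opening: 0.0931
gripper_force: 0.0
```

{"op": "servo_tool", "data": {
  "increments": [
    {"slide":[0,0,0],"dr":[0,0,-1.587],"jaw":0},
    {"slide":[0,0,0],"dr":[0,0,-1.587],"jaw":0},
    {"slide":[0,0,0],"dr":[0,0,-1.587],"jaw":0},
    {"slide":[0,0,0],"dr":[0,0,-1.587],"jaw":0},
    {"slide":[0,0,0],"dr":[0,0,-1.587],"jaw":0},
    {"slide":[0,0,0],"dr":[0,0,-1.587],"jaw":0},
    {"slide":[0,0,0],"dr":[0,0,-1.587],"jaw":0},
    {"slide":[0,0,0],"dr":[0,0,-1.587],"jaw":0},
    {"slide":[0,0,0],"dr":[0,0,-1.587],"jaw":0},
    {"slide":[0,0,0],"dr":[0,0,-1.587],"jaw":0},
    {"slide":[0,0,0],"dr":[0,0,-1.587],"jaw":0},
    {"slide":[0,0,0],"dr":[0,0,-1.587],"jaw":0}
  ]
}}

```text
t: 25.0
tool_pos: [0.6322, -0.0075, 0.4558]
orientation: [-1.167, -2.915, 0.001]
force: [-0.6, -0.2, -0.1]
opening: 0.0928
gripper_force: 0.0
```

```bash
python3 - <<'E'
from h import *
plan(634,-7.6,223,136.5)
im,d=grab('side','side8.png')
W=cloud('side',d);hsv=cv2.cvtColor(im,cv2.COLOR_RGB2HSV);z=W[...,2]
m=((hsv[...,0]<8)|(hsv[...,0]>172))&(hsv[...,1]>120)&(np.hypot(W[...,0]-.634,W[...,1]+.009)<.08)&(z>.19)
# top face only
P=W[m&(z>.2335)]*1000; r=cv2.minAreaRect(P[:,:2].astype(np.float32)); l=cv2.fitLine(P[:,:2].astype(np.float32),cv2.DIST_HUBER,0,.01,.01).ravel();print('topface',len(P),r,np.degrees(np.arctan2(l[1],l[0])),np.median(P[:,2]))
E
```

```text
t 25.0 slide [-1.5  1.2 65.8] dr [-0.0011 -0.0013 -0.0023] F [-0.6 -0.2 -0.1] open 92.8 q6 -0.9
topface 98 ((634.9307861328125, -7.3649749755859375), (71.69972229003906, 73.13813018798828), 0.796917200088501) -44.93151 236.38824779141254
```

{"op": "servo_tool", "data": {
  "increments": [
    {"slide":[-1,1,30],"dr":[0,0,0],"jaw":0.3},
    {"slide":[-1,1,55],"dr":[0,0,0],"jaw":0.5},
    {"slide":[-1,1,65],"dr":[0,0,0],"jaw":0.6},
    {"slide":[-1,1,65],"dr":[0,0,0],"jaw":1},
    {"slide":[-1,1,65],"dr":[0,0,0],"jaw":1},
    {"slide":[-1,1,65],"dr":[0,0,0],"jaw":1},
    {"slide":[-1,1,65],"dr":[0,0,0],"jaw":1},
    {"slide":[-1,1,65],"dr":[0,0,0],"jaw":1},
    {"slide":[-1,1,67],"dr":[0,0,0],"jaw":1},
    {"slide":[-1,1,67],"dr":[0,0,0],"jaw":1}
  ],
  "force": 60
}}

```text
t: 26.05
tool_pos: [0.6337, -0.0074, 0.3899]
orientation: [-1.165, -2.918, -0.0]
force: [2.0, 2.7, 2.5]
opening: 0.0178
gripper_force: 42.4
```

```bash
python3 - <<'E'
from h import *
plan(634,-7.6,223,136.5);s=read_state();print(s['wrist_torque'],s['tool_pos'],s['gripper_force'])
E
```

```text
t 26.05 slide [-0.3  0.  -0.1] dr [ 0.0002 -0.0001 -0.0007] F [2.  2.7 2.5] open 17.8 q6 -0.9
[ 0.77943756 -0.76242617 -0.1765069 ] [ 0.63374929 -0.00742225  0.38992572] 42.43756592273712
```

Turn clockwise in small, watched steps.

{"op": "servo_tool", "data": {
  "increments": [
    {"slide":[0,0,2],"dr":[0,0,0],"jaw":1},
    {"slide":[0,0,2],"dr":[0,0,0.05],"jaw":1},
    {"slide":[0,0,2],"dr":[0,0,0.1],"jaw":1},
    {"slide":[0,0,2],"dr":[0,0,0.1],"jaw":1}
  ]
}}

```text
t: 26.45
tool_pos: [0.634, -0.0072, 0.3897]
orientation: [1.311, 2.853, 0.002]
force: [-1.7, 1.3, 7.1]
opening: 0.0177
gripper_force: 59.7
```

```bash
python3 - <<'E'
from h import *
plan(634,-7.6,223,136.5);s=read_state();print(s['wrist_torque'],s['tool_pos'],s['gripper_force'])
E
```

```text
t 26.45 slide [-0.3 -0.3 -0.3] dr [ 0.002   0.0015 -0.102 ] F [-1.7  1.3  7.1] open 17.7 q6 -0.8
[0.37031411 0.11086858 0.07451065] [ 0.63403761 -0.00719698  0.38972538] 59.66514766216278
```

{"op": "servo_tool", "data": {
  "increments": [
    {"slide":[0,0,1],"dr":[0,0,0.05],"jaw":1},
    {"slide":[0,0,1],"dr":[0,0,0.1],"jaw":1},
    {"slide":[0,0,1],"dr":[0,0,0.1],"jaw":1}
  ]
}}

```text
t: 26.75
tool_pos: [0.6341, -0.0072, 0.3896]
orientation: [1.451, 2.783, 0.003]
force: [-0.9, 2.6, 10.5]
opening: 0.0179
gripper_force: 59.7
```

```bash
python3 - <<'E'
from h import *
plan(634,-7.6,223,136.5);s=read_state();print(s['wrist_torque'],s['tool_pos'],s['gripper_force'])
E
```

```text
t 26.75 slide [-0.3 -0.3 -0.4] dr [ 0.0028  0.002  -0.2021] F [-0.9  2.6 10.5] open 17.9 q6 -0.7
[ 4.24664207e-01  4.30020124e-01 -3.96171144e-04] [ 0.63412346 -0.00717034  0.38956874] 59.657376408576965
```

{"op": "servo_tool", "data": {
  "increments": [
    {"slide":[0,0,0],"dr":[0,0,0.05],"jaw":1},
    {"slide":[0,0,0],"dr":[0,0,0.1],"jaw":1},
    {"slide":[0,0,0],"dr":[0,0,0.1],"jaw":1}
  ]
}}

```text
t: 27.05
tool_pos: [0.6342, -0.0072, 0.3896]
orientation: [1.588, 2.707, 0.003]
force: [-1.8, 1.0, 10.4]
opening: 0.0178
gripper_force: 59.7
```

```bash
python3 - <<'E'
from h import *
plan(634,-7.6,223,136.5);s=read_state();print(s['wrist_torque'],s['tool_pos'],s['gripper_force'])
E
```

```text
t 27.05 slide [-0.3 -0.4 -0.4] dr [ 0.0032  0.0021 -0.3021] F [-1.8  1.  10.4] open 17.8 q6 -0.6
[0.48270566 0.29526757 0.01038246] [ 0.63419833 -0.00716433  0.38960198] 59.65698838233948
```

{"op": "servo_tool", "data": {
  "increments": [
    {"slide":[0,0,0],"dr":[0,0,0.06],"jaw":1},
    {"slide":[0,0,0],"dr":[0,0,0.12],"jaw":1},
    {"slide":[0,0,0],"dr":[0,0,0.18],"jaw":1},
    {"slide":[0,0,0],"dr":[0,0,0.18],"jaw":1}
  ]
}}

```text
t: 27.45
tool_pos: [0.6343, -0.0072, 0.3896]
orientation: [1.826, 2.553, 0.004]
force: [-0.8, 1.2, 10.2]
opening: 0.0176
gripper_force: 59.7
```

```bash
python3 - <<'E'
from h import *
plan(634,-7.6,223,136.5);s=read_state();print(s['wrist_torque'],s['tool_pos'],s['gripper_force'])
E
```

```text
t 27.45 slide [-0.3 -0.4 -0.4] dr [ 0.0038  0.0019 -0.4824] F [-0.8  1.2 10.2] open 17.6 q6 -0.42
[0.48563887 0.02654581 0.01121815] [ 0.63429492 -0.0071558   0.38962985] 59.66014087200165
```

{"op": "servo_tool", "data": {
  "increments": [
    {"slide":[0,0,0],"dr":[0,0,0.05],"jaw":1},
    {"slide":[0,0,0],"dr":[0,0,0.1],"jaw":1},
    {"slide":[0,0,0],"dr":[0,0,0.1],"jaw":1}
  ]
}}

```text
t: 27.75
tool_pos: [0.6343, -0.007, 0.3896]
orientation: [1.951, 2.459, 0.005]
force: [-0.7, 1.9, 11.0]
opening: 0.0174
gripper_force: 59.7
```

```bash
python3 - <<'E'
from h import *
plan(634,-7.6,223,136.5);s=read_state();print(s['wrist_torque'],s['tool_pos'],s['gripper_force'])
E
```

```text
t 27.75 slide [-0.5 -0.4 -0.4] dr [ 0.0039  0.0015 -0.5819] F [-0.7  1.9 11. ] open 17.4 q6 -0.32
[0.5851234  0.03261848 0.09861706] [ 0.63429162 -0.0070247   0.38960015] 59.663763642311096
```

{"op": "servo_tool", "data": {
  "increments": [
    {"slide":[0,0,0],"dr":[0,0,0.05],"jaw":1},
    {"slide":[0,0,0],"dr":[0,0,0.08],"jaw":1},
    {"slide":[0,0,0],"dr":[0,0,0.08],"jaw":1}
  ]
}}

```text
t: 28.05
tool_pos: [0.6343, -0.007, 0.3897]
orientation: [2.046, 2.38, 0.005]
force: [0.2, 2.7, 9.6]
opening: 0.0173
gripper_force: 59.7
```

```bash
python3 - <<'E'
from h import *
plan(634,-7.6,223,136.5);s=read_state();print(s['wrist_torque'],s['tool_pos'],s['gripper_force'])
E
```

```text
t 28.05 slide [-0.6 -0.4 -0.3] dr [ 0.0042  0.0015 -0.6611] F [0.2 2.7 9.6] open 17.3 q6 -0.24
[0.55689065 0.05065465 0.1687646 ] [ 0.63432462 -0.00699449  0.38965277] 59.695472717285156
```

{"op": "servo_tool", "data": {
  "increments": [
    {"slide":[0,0,0],"dr":[0,0,0.04],"jaw":1},
    {"slide":[0,0,0],"dr":[0,0,0.08],"jaw":1},
    {"slide":[0,0,0],"dr":[0,0,0.08],"jaw":1}
  ]
}}

```text
t: 28.35
tool_pos: [0.6344, -0.007, 0.3896]
orientation: [2.14, 2.296, 0.005]
force: [-0.8, 2.6, 9.9]
opening: 0.0176
gripper_force: 59.7
```

```bash
python3 - <<'E'
from h import *
plan(634,-7.6,223,136.5);s=read_state();print(s['wrist_torque'],s['tool_pos'],s['gripper_force'])
E
```

```text
t 28.35 slide [-0.6 -0.4 -0.4] dr [ 0.0044  0.0014 -0.7413] F [-0.8  2.6  9.9] open 17.6 q6 -0.16
[ 0.59637372 -0.15038651  0.29186071] [ 0.63436274 -0.00701419  0.38964281] 59.72782373428345
```

{"op": "servo_tool", "data": {
  "increments": [
    {"slide":[0,0,0],"dr":[0,0,0.03],"jaw":1},
    {"slide":[0,0,0],"dr":[0,0,0.03],"jaw":1},
    {"slide":[0,0,-1],"dr":[0,0,0.02],"jaw":0.75},
    {"slide":[0,0,-1],"dr":[0,0,0.02],"jaw":0.5},
    {"slide":[0,0,-1],"dr":[0,0,0.02],"jaw":0.2},
    {"slide":[0,0,-1],"dr":[0,0,0.02],"jaw":0},
    {"slide":[0,0,-1],"dr":[0,0,0.02],"jaw":0},
    {"slide":[0,0,-20],"dr":[0,0,0.02],"jaw":0},
    {"slide":[0,0,-50],"dr":[0,0,0.02],"jaw":0},
    {"slide":[0,0,-90],"dr":[0,0,0.02],"jaw":0},
    {"slide":[0,0,-90],"dr":[0,0,0.02],"jaw":0}
  ]
}}

```text
t: 29.45
tool_pos: [0.6343, -0.0075, 0.4843]
orientation: [2.159, 2.271, 0.01]
force: [0.5, 0.4, 1.3]
opening: 0.0829
gripper_force: 0.0
```

```bash
python3 - <<'E'
from h import *
plan(634,-7.6,223,136.5)
im,d=grab('side','side9.png')
W=cloud('side',d);hsv=cv2.cvtColor(im,cv2.COLOR_RGB2HSV);z=W[...,2]
m=((hsv[...,0]<8)|(hsv[...,0]>172))&(hsv[...,1]>120)&(np.hypot(W[...,0]-.634,W[...,1]+.009)<.08)&(z>.19)
P=W[m]*1000; l=cv2.fitLine(P[:,:2].astype(np.float32),cv2.DIST_HUBER,0,.01,.01).ravel(); Q=P[P[:,2]>233.5]; print('crossbar',np.degrees(np.arctan2(l[1],l[0])),len(P),'top z',np.median(Q[:,2]),len(Q),Q.mean(0))
for lo,hi in((.12,.15),(.15,.18),(.18,.20)):
    k=(z>lo)&(z<hi)&(np.hypot(W[...,0]-.634,W[...,1]+.009)<.03); print(lo,k.sum(),np.round(W[k].mean(0)*1000,1))
c=W[...,:2]-[.553,.0375]; th=np.deg2rad(9.75); lx=c@[np.cos(th),np.sin(th)]; ly=c@[-np.sin(th),np.cos(th)]
k=(abs(lx)<.03)&(ly>0)&(ly<.12)&(z>.062)&(z<.09); print('bar',np.percentile(lx[k],[1,99])*1000,np.percentile(ly[k],99.5)*1000,np.percentile(z[k],98)*1000)
cv2.imwrite('pics/c9.png',cv2.resize(im[130:270,220:380,::-1],None,fx=4,fy=4,interpolation=2))
E
```

```text
t 29.45 slide [ 0.1 -1.3 94.3] dr [ 0.009   0.0053 -0.7606] F [0.5 0.4 1.3] open 82.9 q6 -0.14
crossbar -89.19519 234 top z 236.35275456058645 100 [631.82312174  -3.21554925 236.26249918]
0.12 46 [631.   -3.2 135.2]
0.15 57 [632.7  -4.7 164.6]
0.18 34 [631.5  -3.5 189.1]
bar [-19.16364545  15.77019647] 86.46745191195211 79.41849333856595
```

View pics/c9.png

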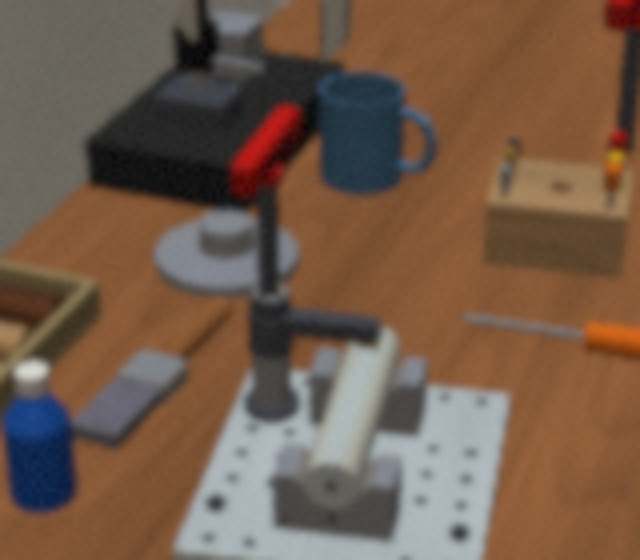

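The last crop shows the key standing upright and home in the screw at (268,230), the arm square on the bar at (375,328), and the bar bedded in both V's. The gripper is clear, so I hand the job in.

```bash
python3 -c "
from plant import close_job
print(close_job())"
```

```text
the job is handed in; nothing more can be done
None
```

I handed the job in at about 29.5 s: the bar is bedded in both V's, the clamp arm is over it with the screw at its stop (0.29 N m with no further sinking), and the key is left standing home in the screw. I overturned the key on the first tightening and it seems to have slipped one hexagon position in the socket, so I regripped it and turned it to the stop again.

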